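# Gauge the candle holders and pass the one that fits

### The arm

A 6-joint arm with a two-finger parallel gripper is mounted at the origin on a cart in front of the work surface, level with it; the furniture and walls round the work are solid. World frame = base frame: x ahead of the robot, y to its left, z up, the work surface at z = 0. Lengths are in m, angles in rad, forces in N, time in s.
With the tool pointing down it reaches from about 0.275 to 0.85 m from the base axis. Payload 19 kg.
Tool frame: the origin (TCP) lies at the very end of the fingers, on their centre line; the grasp point (between the pads) lies 19 mm behind it (grip_depth is the distance from the TCP to the grasp point, in m); z points along the fingers, y is the line along which they close (so a half turn about z gives the same grasp; the last joint's range is limited). The gripper opens to 85 mm and grips with 20 to 120 N. Pads are 22 mm wide; open, the fingers measure 114 mm over their backs; the gripper's body (76 mm by 85 mm) begins 54 mm behind the grasp point. The pads swing forward as they close: fully open they stand 13 mm farther back than shut.
Start: joints at [1.2, 0.15, 1.437, -0, 1.554, -0.134], TCP at [0.135, 0.559, 0.231] pointing down, gripper open.
Joint ranges: [-2.8, 2.8], [-0.68, 2.1], [0.12, 2.68], [-1.39, 4.53], [0.16, 2.79], [-2.81, 2.81]. Speed limits (rad/s): [1.89, 1.89, 2.22, 3.01, 3.01, 3.01].

### API

Orientations are given as a 3x3 rotation matrix whose columns are the frame's x, y, z axes.
In Python, from workcell import sense, snapshot, camera_model, close_job, grip_depth gives the robot as it stands.
- The arm moves only by the tool servo_tool, never from a script. Its arguments are lists of equal length, an entry for each row: "dp": the shift along the tool's x, y, z in units of 40 mm (1.0 is 40 mm), a list of three; "rot": the turn, a rotation vector about the tool's x, y, z in degrees, a list of three; "gripper": the finger opening in mm, from 0 to 85.4. A call has exactly 5 rows; each row shifts and turns the commanded pose from where the row before left it, along the tool's axes as they then stand; what a row does not reach is not made up. A row lasts 1/12 s, in which the tool goes at most 41.7 mm and 7.16 degrees, less where a joint would pass 70% of its speed; a pose out of reach is approached as far as the arm can. A call is refused whole if a number of a shift passes 1 or a number of a turn 7.16, either way. A call with a gripper value outside its range is refused whole. The fingers move at their own pace and stop on an object; "force" is the grip in N (left out, the last holds). Time passes only in rows, so rows that do not move let the fingers close, or fill a call up. It gives the time, the measured TCP pose, the force, the opening and the grip force at its end, in the units of the state.
- sense(): the state, without advancing time (a new reading comes with each control period).
- snapshot(name): name is "side" or "top" or "wrist"; returns the picture (420x560x3 uint8, red, green, blue); there is no depth.
- camera_model(name): a dict with "mtx" (3x3 intrinsics, pixels), "origin" and "rotation" of the camera in the world; the wrist camera has in their place "mount" (4x4, takes a point from camera to tool coordinates, whose origin is the TCP and whose axes are the flange's). Camera axes: x right, y down, z forward; pixel columns grow to the right and rows downward; lengths in m; the calibration is good to about 2 mm. A picture is of the moment at which its call begins: read the wrist's pose just before it. camera_model takes no time and is no camera call.
- close_job(): hands the job in; it is judged then, once.
The state is a dict: "time": time; "q": joint angles; "joint_velocities": joint speeds; "joint_torque": joint torques, N m; "eef_pos": TCP position; "ee_rot": TCP orientation; "wrist_force": force on the tool from outside, world axes, zero at the start; "moment": the same for the moment, N m; "grip_width": finger opening in m; "finger_force": force on a finger pad.
Only numpy, scipy, OpenCV 4.12 (cv2) and the standard library are available. Lean on these libraries where they do the work, as an engineer would, in place of code of your own. Each camera call takes 0.05 s, during which the arm holds its last target. There are 200 camera calls.

### The job

Take the sprung steel pin gauge from its black stand and, holding it, try it in all three turned wooden candle holders on the board, from the left one to the right one: press it down each hole until it stops, with a light but definite push of 5 to 8 N kept for half a second, to feel in which one it goes fully home, collar on the rim. Then bring that holder, the gauge in it, into the fenced green bay on the board and let go, leaving the holder upright on the green floor with the gauge fully home in it. Never push a holder harder than 10 N, leave the other two standing where they are, and do not disturb the candle jar, the stamp or the rose.

Things in the scene. Friction and masses are not known exactly. Their poses are not given: they have to be found in the camera images.
- gauge: steel pin gauge, loose, 0.13 kg, upright in its stand. Origin: centre of the pin's lower end, z up. Pin 20 mm across, 38 mm long (lowest 3 mm taper to 16 mm); dark collar 30 mm across, from 38 to 43 mm; bare stem; blue handle 18 x 18 mm from 56 to 94 mm, flats square to its x and y: grip it from above. It is sprung: past 2 N it slides down the stem, 2 N per mm, hard stop after 10 mm.
- rest: black round stand of the gauge, fixed to the table, foot 68 mm and body 48 mm in diameter, 45 mm high, with a wide 25 mm hole; origin at the centre of its underside. The gauge's collar lies on its rim; lift the gauge straight up by 40 mm or more to free it.
- board: pale wooden board, fixed to the table, 260 (x) x 340 (y) x 12 mm, origin at the centre of its underside; its upper face is 12 mm above the table. The holders stand in a row along its far (+x) side, about 85 mm from its centre line, about 100 mm apart; the bay is on its near (-x) side, and the lane between (along y, near board x = 0) is free for sliding a holder across.
- bay: pass bay: U-shaped dark wooden fence 14 mm high, 10 mm thick, fixed on the board, open to its +x side (towards the holders), with a paint-thin green floor. Origin on the board's upper face, where the holder's centre shall stand; inside width 84 mm along y; closed end 42 mm from the origin at -x; the side fences reach to 10 mm on the +x side of the origin.
- holder_1: the left (+y) candle holder, loose, brown wood, 0.28 kg, 54 mm tall, foot 62 mm and body 54 mm in diameter; origin at the centre of its underside, z up. A round blind hole 21.5 mm in diameter opens in the middle of its top. All three look alike and which one is right is drawn anew at each start. Right: the pin goes in fully, collar on the rim, gauge origin 16 mm above this origin.
- holder_2: the middle candle holder, same as holder_1 outside. In a wrong holder the hole narrows to 12 mm out of sight and stops the pin hard about 20 mm in: gauge origin 34 mm above the holder's origin, collar 18 mm proud of the rim.
- holder_3: the right (-y) candle holder, same as holder_1 outside; right or wrong as told for the other two. A holder slides easily on the board when drawn sideways by the gauge held in its hole, so it need not be lifted; trying it may shift it by a few mm.
- candle_jar: bystander: small candle jar with a silver tin lid, 60 mm in diameter, 60 mm tall, loose; origin at the centre of its underside
- stamp: bystander: pale wooden hand stamp standing upright, 29 x 43 x 75 mm, loose; origin at the centre of its underside
- rose: bystander: pink rose-shaped ornament, 59 mm in diameter, 37 mm tall, loose; origin at the centre of its underside
Not all that is in view belongs to the job. What is shaped like the gauge but red is not meant. What is shaped like the holder_1 but blue or red is not meant.

How it is judged:
By the outcome, as a careful person would: the job done as asked, in the order asked, and still so for the second after the job is handed in, with the robot touching nothing.
It also fails if it takes over 62 s, if anything falls off the work surface, if the arm or the gripper's body presses on something with over 40 N, if the wrist force passes 120 N, or if a joint passes its speed limit or range.

## Working session

There is one attempt and no reset: what is moved stays moved. The work goes in short steps, Python scripts to look and compute and a tool call to move; the robot and the scene stay as the last step left them, time stands still between calls to the robot, and variables do not carry over. Pictures are saved under pics/ and viewed, at most 10 in all, crops included, and the job is handed in when it is done.

Besides the shell and the picture viewer there is one more tool, called after "Emit:" as a command line: name --argument value ..., lists and objects as JSON in quotes. servo_tool: Moves the arm, as the interface text tells. Its arguments: {"type":"object","properties":{"dp":{"type":"array"},"rot":{"type":"array"},"gripper":{"type":"array"},"force":{"type":"number"}},"required":["dp","rot","gripper"]}

```bash
mkdir -p pics; ls; python3 - <<'E'
from workcell import *
import cv2,numpy as np
np.set_printoptions(precision=4,suppress=True)
s=sense()
print(s['time'],s['eef_pos'],s['ee_rot'],s['wrist_force'],s['grip_width'],grip_depth)
for n in("top","side"):
    cv2.imwrite(f"pics/{n}0.png",snapshot(n)[:,:,::-1]); m=camera_model(n); print(n,m)
print(camera_model("wrist"))
E
```

```text
pics
0.0 [0.1348 0.5587 0.2307] [[-0.9721  0.2346 -0.0004]
 [ 0.2346  0.9721 -0.0011]
 [ 0.0002 -0.0012 -1.    ]] [ 0.8758  0.5964 -0.5107] 0.08536183626595796 0.0187
top {'mtx': array([[452.4754,   0.    , 277.3154],
       [  0.    , 452.4754, 210.6578],
       [  0.    ,   0.    ,   1.    ]]), 'origin': array([0.4188, 0.0116, 1.0583]), 'rotation': array([[ 0.0071, -0.9936,  0.1126],
       [-1.    , -0.0069,  0.0026],
       [-0.0018, -0.1126, -0.9936]])}
side {'mtx': array([[399.447 ,   0.    , 278.6448],
       [  0.    , 399.447 , 211.1852],
       [  0.    ,   0.    ,   1.    ]]), 'origin': array([-0.022 ,  0.8951,  0.4175]), 'rotation': array([[-0.831 , -0.1853,  0.5244],
       [-0.5562,  0.2668, -0.787 ],
       [ 0.0059, -0.9458, -0.3248]])}
{'mtx': array([[302.9068,   0.    , 278.3606],
       [  0.    , 302.9068, 210.7759],
       [  0.    ,   0.    ,   1.    ]]), 'mount': array([[-0.0005, -0.9566, -0.2915,  0.0753],
       [ 1.    , -0.0007,  0.0006,  0.0015],
       [-0.0008, -0.2915,  0.9566, -0.1414],
       [ 0.    ,  0.    ,  0.    ,  1.    ]])}
```

View pics/top0.png

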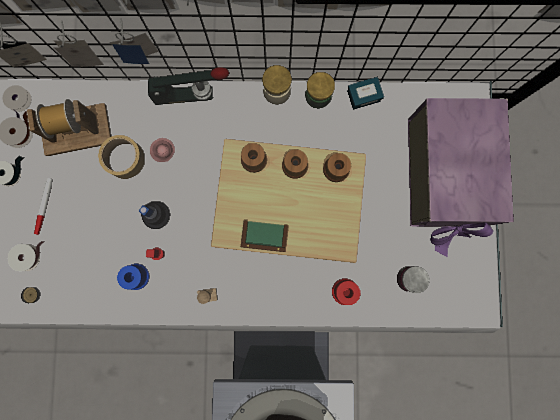

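View pics/side0.png

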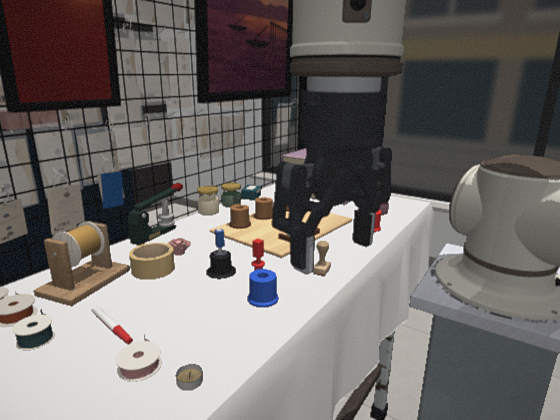

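The top picture shows the gauge in its black stand at (150,211). The holders are at (253,157), (295,162) and (338,166), and the bay is at (265,235). The red gauge and the blue and red holders are decoys. The stamp is at (207,295), the jar at (414,278) and the rose at (162,149).

```bash
cat > h.py <<'E'
from workcell import *
import cv2,numpy as np
np.set_printoptions(precision=4,suppress=True)
def ray(n,uv,z):
    m=camera_model(n); d=m['rotation']@np.linalg.inv(m['mtx'])@[*uv,1.]
    return m['origin']+d*(z-m['origin'][2])/d[2]
def proj(n,p):
    m=camera_model(n); q=m['mtx']@m['rotation'].T@(np.array(p)-m['origin']); return q[:2]/q[2]
E
python3 - <<'E'
from h import *
print('tcp',proj('top',sense()['eef_pos']),proj('side',sense()['eef_pos']))
for n,uv,z in[('g',(145,209),.101),('rest',(155,215),.02),('h1',(253,153),.066),('h2',(295,158),.066),('h3',(338,162),.066),('c1',(224,139),.012),('c2',(366,153),.012),('c3',(356,262),.012),('c4',(211,247),.012),('stamp',(204,295),.075),('jar',(413,278),.06),('rose',(162,149),.03)]: print(n,ray('top',uv,z))
i=cv2.imread('pics/top0.png')
a=cv2.resize(i[130:270,120:370],None,fx=3.2,fy=3.2,interpolation=cv2.INTER_CUBIC); cv2.imwrite('pics/c0.png',a); print(a.shape)
E
```

```text
tcp [-35.6533 423.0294] [333.1669 267.8323]
g [0.5289 0.2961 0.101 ]
rest [0.5244 0.2966 0.02  ]
h1 [0.6608 0.0696 0.066 ]
h2 [ 0.65   -0.0245  0.066 ]
h3 [ 0.6416 -0.1206  0.066 ]
c1 [0.7074 0.1419 0.012 ]
c2 [ 0.6758 -0.194   0.012 ]
c3 [ 0.4199 -0.1672  0.012 ]
c4 [0.4519 0.1667 0.012 ]
stamp [0.3473 0.17   0.075 ]
jar [ 0.3861 -0.2829  0.06  ]
rose [0.6777 0.2833 0.03  ]
(448, 800, 3)
```

View pics/c0.png

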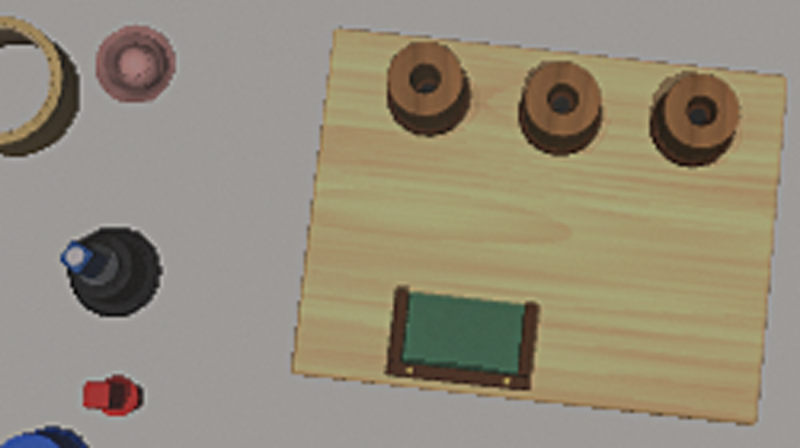

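The crop shows the hole centres at about (425,79), (563,98) and (700,110) in crop pixels. The blue handle top is at (75,257), and the board is turned by about -5.5°. Next I move to a wrist view above the gauge.

Emit:
servo_tool --dp '[[-0.9, -0.34, 0], [-0.9, -0.34, 0], [-0.9, -0.34, 0], [-0.9, -0.34, 0], [-0.9, -0.34, 0]]' --rot '[[0, 0, 0], [0, 0, 0], [0, 0, 0], [0, 0, 0], [0, 0, 0]]' --gripper '[85, 85, 85, 85, 85]'

```text
time: 0.52
eef_pos: [0.295, 0.4493, 0.2311]
ee_rot: [[-0.972, 0.234, -0.0], [0.234, 0.972, -0.0], [0.0, -0.0, -1.0]]
wrist_force: [0.3, 0.1, -0.8]
grip_width: 0.0853
finger_force: 0.0
```

Emit:
servo_tool --dp '[[-0.9, -0.34, 0], [-0.9, -0.34, 0], [-0.9, -0.34, 0], [-0.9, -0.34, 0], [0, 0, 0]]' --rot '[[0, 0, 0], [0, 0, 0], [0, 0, 0], [0, 0, 0], [0, 0, 0]]' --gripper '[85, 85, 85, 85, 85]'

```text
time: 0.93
eef_pos: [0.4255, 0.3602, 0.2305]
ee_rot: [[-0.971, 0.239, 0.0], [0.239, 0.971, -0.002], [-0.001, -0.002, -1.0]]
wrist_force: [-0.1, 0.3, 0.2]
grip_width: 0.0854
finger_force: 0.0
```

```bash
cat >> h.py <<'E'
def wcam(s):
    m=camera_model('wrist'); T=np.eye(4); T[:3,:3]=s['ee_rot']; T[:3,3]=s['eef_pos']; return m['mtx'],T@m['mount']
def wray(s,uv,z):
    K,C=wcam(s); d=C[:3,:3]@np.linalg.inv(K)@[*uv,1.]; return C[:3,3]+d*(z-C[2,3])/d[2]
def wproj(s,p):
    K,C=wcam(s); q=K@C[:3,:3].T@(np.array(p)-C[:3,3]); return q[:2]/q[2]
E
python3 - <<'E'
from h import *
s=sense(); i=snapshot('wrist'); cv2.imwrite('pics/w1.png',i[:,:,::-1])
np.savez('w1.npz',p=s['eef_pos'],R=s['ee_rot'])
print(s['time'],s['eef_pos'],s['ee_rot'],s['wrist_force'],s['q'])
print(wproj(s,[.527,.296,.101]))
E
```

```text
0.9333 [0.4255 0.3602 0.2305] [[-0.9711  0.2388  0.0003]
 [ 0.2388  0.9711 -0.0018]
 [-0.0007 -0.0017 -1.    ]] [-0.0762  0.3251  0.1581] [ 0.5654  0.1148  1.479  -0.0017  1.5484 -0.7643]
[240.2862 308.9934]
```

View pics/w1.png

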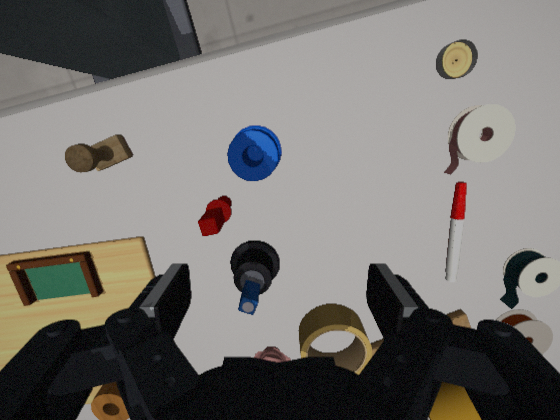

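```bash
python3 - <<'E'
from h import *
i=cv2.imread('pics/w1.png'); a=cv2.resize(i[275:325,220:280],None,fx=10,fy=10,interpolation=cv2.INTER_CUBIC); cv2.imwrite('pics/c1.png',a)
E
```

```text
(no output)
```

View pics/c1.png

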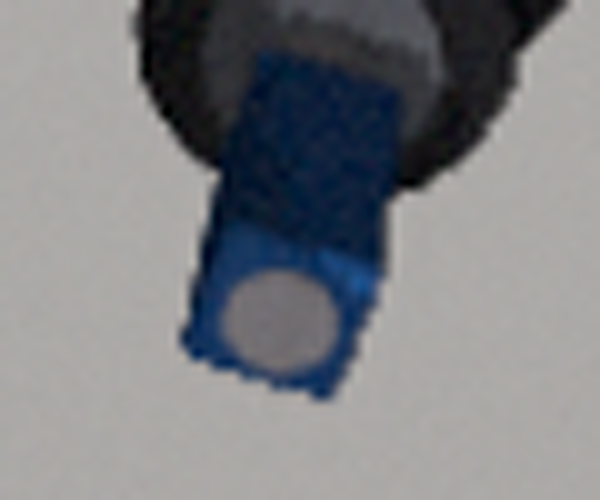

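The handle's top face has crop corners (185,345), (330,398), (382,270) and (230,218), with the rod end at (280,320).

```bash
python3 - <<'E'
from h import *
d=np.load('w1.npz'); s={'eef_pos':d['p'],'ee_rot':d['R']}
c=[(185,345),(330,398),(382,270),(230,218)]
P=np.array([wray(s,((u+.5)/10-.5+220,(v+.5)/10-.5+275),.101) for u,v in c])
print(P, P.mean(0), wray(s,(247.55,306.55),.101))
for k in range(4):
    e=P[(k+1)%4]-P[k]; print(np.linalg.norm(e),np.degrees(np.arctan2(e[1],e[0])))
f=lambda u,v:((u+.5)/3.2-.5+120,(v+.5)/3.2-.5+130)
print('top handle',ray('top',f(75,257),.101),'rest foot',ray('top',f(115,272),.003))
print('rest rim w',[wray(s,q,.0) for q in [(255,267)]])
for n,q in [('h1',(425,79)),('h2',(563,97)),('h3',(700,110))]: print(n,ray('top',f(*q),.066))
for n,q in [('tipL',(403,288)),('tipR',(532,303))]: print(n,ray('top',f(*q),.026))
for n,q in [('inL',(403,362)),('inR',(519,374))]: print(n,ray('top',f(*q),.02))
print('yaw tool y',np.degrees(np.arctan2(s['ee_rot'][1,1],s['ee_rot'][0,1])))
# holders in the top image: fit outer top disc by contour of hole (dark)
E
```

```text
[[0.5265 0.2937 0.101 ]
 [0.5363 0.3067 0.101 ]
 [0.5227 0.3159 0.101 ]
 [0.5131 0.3024 0.101 ]] [0.5247 0.3047 0.101 ] [0.526  0.3041 0.101 ]
0.016215059954847004 52.85523297685081
0.016421303667860005 145.7096340333977
0.016603327019804753 -125.46039420641264
0.01595799318480352 -32.8363684195578
top handle [0.5268 0.3001 0.101 ] rest foot [0.527  0.2999 0.003 ]
rest rim w [array([0.533 , 0.3024, 0.    ])]
h1 [0.6577 0.0707 0.066 ]
h2 [ 0.6456 -0.0258  0.066 ]
h3 [ 0.637  -0.1214  0.066 ]
tipL [0.5145 0.0868 0.026 ]
tipR [ 0.5044 -0.0056  0.026 ]
inL [0.4619 0.0865 0.02  ]
inR [0.4539 0.0034 0.02  ]
yaw tool y 76.18467642394033
```

Emit:
servo_tool --dp '[[-0.705, -0.207, 0], [-0.705, -0.207, 0], [-0.705, -0.207, 0], [-0.705, -0.207, 0], [0, 0, 0]]' --rot '[[0, 0, 0], [0, 0, 0], [0, 0, 0], [0, 0, 0], [0, 0, 5.5]]' --gripper '[85, 85, 85, 85, 50]'

```text
time: 1.4
eef_pos: [0.5258, 0.3034, 0.2304]
ee_rot: [[-0.945, 0.326, -0.0], [0.326, 0.945, -0.001], [-0.0, -0.001, -1.0]]
wrist_force: [0.0, 0.2, -0.3]
grip_width: 0.075
finger_force: 0.0
```

Emit:
servo_tool --dp '[[0, 0, 0.5], [0, 0, 0.5], [0, 0, 0], [0, 0, 0], [0, 0, 0]]' --rot '[[0, 0, 5.5], [0, 0, 5.5], [0, 0, 5.5], [0, 0, 0], [0, 0, 0]]' --gripper '[50, 50, 50, 50, 50]'

```text
time: 1.82
eef_pos: [0.5226, 0.3059, 0.1915]
ee_rot: [[-0.816, 0.579, -0.0], [0.579, 0.816, 0.0], [0.0, -0.0, -1.0]]
wrist_force: [0.4, 0.3, 1.2]
grip_width: 0.05
finger_force: 0.0
```

```bash
python3 - <<'E'
from h import *
s=sense(); i=snapshot('wrist'); 
np.savez('w2.npz',p=s['eef_pos'],R=s['ee_rot'])
print(s['eef_pos'],s['ee_rot'],s['wrist_force'])
u,v=wproj(s,[.527,.301,.101]).astype(int); print(u,v)
a=i[max(v-50,0):v+50,u-60:u+60]; print(max(v-50,0),u-60)
cv2.imwrite('pics/w2.png',cv2.resize(a,None,fx=5,fy=5,interpolation=cv2.INTER_CUBIC)[:,:,::-1])
E
```

```text
[0.5226 0.3059 0.1915] [[-0.8156  0.5786 -0.0001]
 [ 0.5786  0.8156  0.    ]
 [ 0.0001 -0.0001 -1.    ]] [0.448  0.3    1.2421]
275 224
174 215
```

View pics/w2.png

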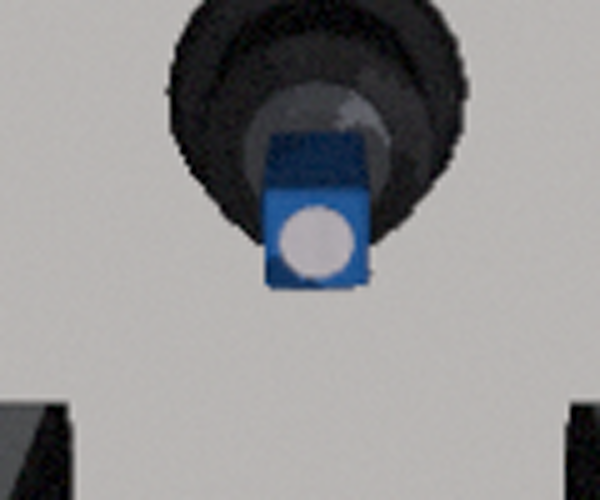

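The flats are now parallel to the pads, and the handle centre at crop (317,241) is midway between the fingers (inner faces at 70 and 568).

```bash
python3 - <<'E'
from h import *
d=np.load('w2.npz'); s={'eef_pos':d['p'],'ee_rot':d['R']}
p=wray(s,(278,221.8),.101); print(p, s['ee_rot'].T@(p-s['eef_pos'])/.04)
E
```

```text
[0.5265 0.3042 0.101 ] [-0.1029  0.0215  2.2615]
```

Emit:
servo_tool --dp '[[-0.1, 0.01, 0.6], [0, 0, 0.7], [0, 0, 0.7], [0, 0, 0.6], [0, 0, 0.4]]' --rot '[[0, 0, 0], [0, 0, 0], [0, 0, 0], [0, 0, 0], [0, 0, 0]]' --gripper '[45, 45, 45, 45, 45]'

```text
time: 2.28
eef_pos: [0.5258, 0.3033, 0.0695]
ee_rot: [[-0.815, 0.579, -0.001], [0.579, 0.815, -0.0], [0.001, -0.001, -1.0]]
wrist_force: [-0.2, 0.3, -0.0]
grip_width: 0.045
finger_force: 0.0
```

Emit:
servo_tool --dp '[[0, 0, 0.15], [0, 0, 0], [0, 0, 0], [0, 0, 0], [0, 0, 0]]' --rot '[[0, 0, 0], [0, 0, 0], [0, 0, 0], [0, 0, 0], [0, 0, 0]]' --gripper '[45, 12, 12, 12, 12]' --force 40

```text
time: 2.7
eef_pos: [0.527, 0.3036, 0.0667]
ee_rot: [[-0.814, 0.581, 0.002], [0.581, 0.814, 0.001], [-0.001, 0.002, -1.0]]
wrist_force: [0.5, 0.5, 0.9]
grip_width: 0.0177
finger_force: 43.5
```

Emit:
servo_tool --dp '[[0, 0, 0], [0, 0, 0], [0, 0, 0], [0, 0, 0], [0, 0, 0]]' --rot '[[0, 0, 0], [0, 0, 0], [0, 0, 0], [0, 0, 0], [0, 0, 0]]' --gripper '[12, 12, 12, 12, 12]'

```text
time: 3.12
eef_pos: [0.5268, 0.3034, 0.0656]
ee_rot: [[-0.813, 0.582, 0.001], [0.582, 0.813, 0.0], [-0.0, 0.001, -1.0]]
wrist_force: [2.7, 1.2, 3.7]
grip_width: 0.0177
finger_force: 43.8
```

Emit:
servo_tool --dp '[[0, 0, -0.3], [0, 0, -0.6], [0, 0, -0.6], [0, 0, -0.6], [0, 0, -0.5]]' --rot '[[0, 0, 0], [0, 0, 0], [0, 0, 0], [0, 0, -5], [0, 0, -5]]' --gripper '[12, 12, 12, 12, 12]' --force 60

```text
time: 3.53
eef_pos: [0.5262, 0.3031, 0.1715]
ee_rot: [[-0.904, 0.428, 0.0], [0.428, 0.904, -0.0], [-0.0, -0.0, -1.0]]
wrist_force: [0.1, -0.3, -2.0]
grip_width: 0.017
finger_force: 60.6
```

Emit:
servo_tool --dp '[[0, 0, 0], [0, 0, 0], [0, 0, 0], [0, 0, 0], [0, 0, 0]]' --rot '[[0, 0, -5], [0, 0, -5], [0, 0, -5], [0, 0, -5], [0, 0, 0]]' --gripper '[12, 12, 12, 12, 12]'

```text
time: 3.95
eef_pos: [0.5261, 0.3031, 0.1697]
ee_rot: [[-0.996, 0.092, -0.001], [0.092, 0.996, -0.001], [0.001, -0.001, -1.0]]
wrist_force: [0.4, 0.6, -1.8]
grip_width: 0.0173
finger_force: 60.7
```

Emit:
servo_tool --dp '[[-0.47, -0.78, 0], [-0.47, -0.78, 0], [-0.47, -0.78, 0], [-0.47, -0.78, 0], [-0.47, -0.78, 0]]' --rot '[[0, 0, 0], [0, 0, 0], [0, 0, 0], [0, 0, 0], [0, 0, 0]]' --gripper '[12, 12, 12, 12, 12]'

```text
time: 4.37
eef_pos: [0.6051, 0.1372, 0.1697]
ee_rot: [[-0.995, 0.1, -0.0], [0.1, 0.995, -0.0], [0.0, -0.0, -1.0]]
wrist_force: [1.5, 0.0, -1.8]
grip_width: 0.0173
finger_force: 60.6
```

Emit:
servo_tool --dp '[[-0.47, -0.78, 0], [-0.47, -0.78, 0], [-0.47, -0.78, 0], [-0.47, -0.78, 0], [-0.47, -0.78, 0]]' --rot '[[0, 0, 0], [0, 0, 0], [0, 0, 0], [0, 0, 0], [0, 0, 0]]' --gripper '[12, 12, 12, 12, 12]'

```text
time: 4.78
eef_pos: [0.6835, -0.0273, 0.1696]
ee_rot: [[-0.995, 0.101, -0.001], [0.101, 0.995, -0.0], [0.001, -0.0, -1.0]]
wrist_force: [1.2, 0.6, -1.2]
grip_width: 0.0171
finger_force: 60.6
```

Emit:
servo_tool --dp '[[0, 0, 0], [0, 0, 0], [0, 0, 0], [0, 0, 0], [0, 0, 0]]' --rot '[[0, 0, 0], [0, 0, 0], [0, 0, 0], [0, 0, 0], [0, 0, 0]]' --gripper '[12, 12, 12, 12, 12]'

```text
time: 5.2
eef_pos: [0.683, -0.0243, 0.1696]
ee_rot: [[-0.995, 0.097, 0.0], [0.097, 0.995, -0.0], [-0.0, -0.0, -1.0]]
wrist_force: [-0.4, -0.5, -1.7]
grip_width: 0.0173
finger_force: 60.7
```

```bash
python3 - <<'E'
from h import *
s=sense(); i=snapshot('wrist')[:,:,::-1]; j=snapshot('side')[:,:,::-1]
np.savez('w3.npz',p=s['eef_pos'],R=s['ee_rot'])
cv2.imwrite('pics/w3.png',i); cv2.imwrite('pics/s3.png',j)
print(s['time'],s['eef_pos'],s['ee_rot'],s['wrist_force'],s['moment'])
for h in [(.6577,.0737),(.6456,-.0228),(.637,-.1184)]: print(wproj(s,[*h,.066]))
print(proj('side',s['eef_pos']))
E
```

```text
5.2 [ 0.683  -0.0243  0.1696] [[-0.9953  0.0965  0.    ]
 [ 0.0965  0.9953 -0.    ]
 [-0.     -0.     -1.    ]] [-0.3802 -0.4702 -1.677 ] [-0.0445  0.0501 -0.0146]
[393.2268 170.3566]
[273.6013 167.082 ]
[155.1703 167.9823]
[252.7896 163.0093]
```

View pics/w3.png

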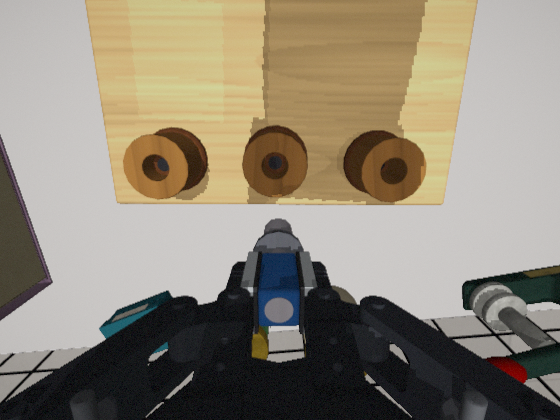

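The wrist view shows the holes at about (395,171), (275,162) and (155,167), left holder to right. The board edges run parallel to the tool, and the pin tip is at (278,228). I'll refine this numerically.

```bash
python3 - <<'E'
from h import *
d=np.load('w3.npz'); s={'eef_pos':d['p'],'ee_rot':d['R']}
i=cv2.imread('pics/w3.png'); g=cv2.medianBlur(cv2.cvtColor(i,cv2.COLOR_BGR2GRAY),3)
for n,(u,v) in [('h1',(393,170)),('h2',(275,163)),('h3',(156,166))]:
    b=cv2.resize(g[v-45:v+45,u-45:u+45],None,fx=4,fy=4,interpolation=cv2.INTER_CUBIC)
    for r0,r1 in((115,140),(44,60)):
        c=cv2.HoughCircles(b,cv2.HOUGH_GRADIENT,1,400,param1=120,param2=10,minRadius=r0,maxRadius=r1)
        if c is None: print(n,None);continue
        x,y,r=c[0,0]; q=((x+.5)/4-.5+u-45,(y+.5)/4-.5+v-45); p=wray(s,q,.066)
        print(n,q,r/4,p,s['ee_rot'].T@(p-s['eef_pos'])/.04)
print('pin tip',wproj(s,s['eef_pos']-[0,0,.0585]))
E
```

```text
h1 (np.float32(390.0), np.float32(167.0)) 34.575 [0.6547 0.0711 0.066 ] [0.9348 2.3057 2.5909]
h1 None
h2 (np.float32(274.75), np.float32(164.25)) 32.575 [ 0.6434 -0.0216  0.066 ] [ 0.992  -0.0284  2.5909]
h2 (np.float32(290.25), np.float32(179.5)) 11.1 [ 0.6571 -0.0103  0.066 ] [0.6796 0.2881 2.5909]
h3 (np.float32(157.5), np.float32(163.0)) 34.575 [ 0.6332 -0.1157  0.066 ] [ 1.0187 -2.3925  2.5909]
h3 (np.float32(156.75), np.float32(168.75)) 12.125 [ 0.6377 -0.1173  0.066 ] [ 0.9024 -2.4213  2.5909]
pin tip [275.9093 230.0103]
```

View pics/s3.png

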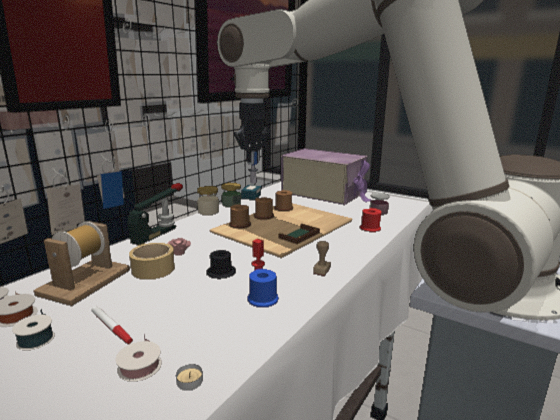

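```bash
cat >> h.py <<'E'
def fit(s,img,c,z=.066,w=9):
    g=cv2.GaussianBlur(cv2.cvtColor(img,cv2.COLOR_BGR2GRAY).astype(np.float32),(0,0),.7)
    K,C=wcam(s); th=np.linspace(0,2*np.pi,72,endpoint=False)
    def ring(x,y,r):
        P=np.stack([x+r*np.cos(th),y+r*np.sin(th),np.full(72,z)]); q=K@C[:3,:3].T@(P-C[:3,3:4])
        return cv2.remap(g,(q[0]/q[2]).astype(np.float32)[None],(q[1]/q[2]).astype(np.float32)[None],cv2.INTER_LINEAR)[0]
    G=np.arange(-w,w+.1,.5)*1e-3; out=[]
    for f in (lambda x,y:np.median(ring(x,y,.0120)-ring(x,y,.0095)), lambda x,y:np.median(abs(ring(x,y,.0285)-ring(x,y,.0255)))):
        S=np.array([[f(c[0]+a,c[1]+b) for b in G] for a in G]); a,b=np.unravel_index(S.argmax(),S.shape)
        out.append((c[0]+G[a],c[1]+G[b],S.max()))
    return np.array(out)
E
python3 - <<'E'
from h import *
d=np.load('w3.npz'); s={'eef_pos':d['p'],'ee_rot':d['R']}; i=cv2.imread('pics/w3.png')
for c in [(.657,.072),(.645,-.023),(.636,-.118)]:
    o=fit(s,i,c); print(o)
    print((s['ee_rot'].T@(np.array([*o[0,:2],.066])-s['eef_pos']))/.04)
E
```

```text
[[ 0.658   0.074  38.7914]
 [ 0.658   0.073  56.1389]]
[0.8597 2.3868 2.5909]
[[ 0.644  -0.022  32.279 ]
 [ 0.6405 -0.021  71.7197]]
[ 0.9764 -0.0358  2.5909]
[[ 0.6365 -0.1185 62.3697]
 [ 0.6365 -0.118  52.5622]]
[ 0.9302 -2.4552  2.5909]
```

The fit gives h1 (0.658,0.0735), h2 (0.644,-0.022) and h3 (0.6365,-0.118), spaced 96 mm apart, which agrees with the task. I'll go over h1.

Emit:
servo_tool --dp '[[0.21, 0.6, 0], [0.22, 0.6, 0], [0.22, 0.6, 0], [0.21, 0.59, 0], [0, 0, 0]]' --rot '[[0, 0, 0], [0, 0, 0], [0, 0, 0], [0, 0, 0], [0, 0, 0]]' --gripper '[12, 12, 12, 12, 12]'

```text
time: 5.72
eef_pos: [0.6572, 0.0775, 0.1698]
ee_rot: [[-0.996, 0.094, 0.0], [0.094, 0.996, 0.001], [0.0, 0.001, -1.0]]
wrist_force: [0.7, -0.2, -0.9]
grip_width: 0.0172
finger_force: 60.7
```

Emit:
servo_tool --dp '[[0, 0, 0.4], [0, 0, 0.4], [0, 0, 0.2], [0, 0, 0], [0, 0, 0]]' --rot '[[0, 0, 0], [0, 0, 0], [0, 0, 0], [0, 0, 0], [0, 0, 0]]' --gripper '[12, 12, 12, 12, 12]'

```text
time: 6.13
eef_pos: [0.6583, 0.073, 0.1295]
ee_rot: [[-0.995, 0.097, -0.0], [0.097, 0.995, -0.0], [0.0, -0.0, -1.0]]
wrist_force: [-0.4, 0.4, -0.9]
grip_width: 0.0175
finger_force: 60.7
```

```bash
python3 - <<'E'
from h import *
s=sense(); i=snapshot('wrist')[:,:,::-1].copy()
print(s['eef_pos'],s['ee_rot'],s['wrist_force'],(s['ee_rot'].T@(np.array([.658,.0735,.066])-s['eef_pos']))/.04)
u,v=wproj(s,[.658,.0735,.066]).astype(int); print(u,v)
a=i[v-55:v+55,u-70:u+70]
cv2.imwrite('pics/w4.png',cv2.resize(a,None,fx=5,fy=5))
E
```

```text
[0.6583 0.073  0.1295] [[-0.9953  0.097  -0.0004]
 [ 0.097   0.9953 -0.0001]
 [ 0.0004 -0.0002 -1.    ]] [-0.3575  0.384  -0.9091] [0.0089 0.0121 1.5876]
276 227
```

View pics/w4.png

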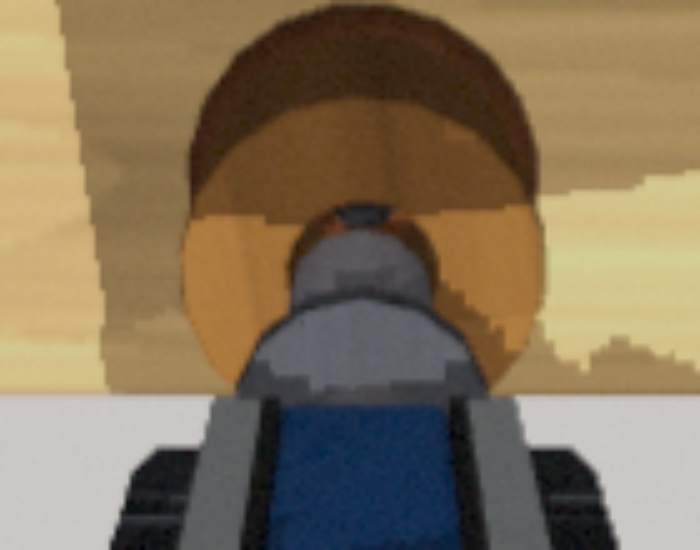

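The pin (centre at crop x 362) lines up with the hole (288 to 438, centre 363), so I'm going down.

Emit:
servo_tool --dp '[[0, 0, 0.15], [0, 0, 0.15], [0, 0, 0.15], [0, 0, 0.08], [0, 0, 0]]' --rot '[[0, 0, 0], [0, 0, 0], [0, 0, 0], [0, 0, 0], [0, 0, 0]]' --gripper '[12, 12, 12, 12, 12]'

```text
time: 6.6
eef_pos: [0.658, 0.0729, 0.1069]
ee_rot: [[-0.995, 0.097, -0.001], [0.097, 0.995, -0.0], [0.001, -0.0, -1.0]]
wrist_force: [0.1, -0.0, -1.0]
grip_width: 0.0173
finger_force: 60.7
```

Emit:
servo_tool --dp '[[0, 0, 0.02], [0, 0, 0.02], [0, 0, 0.02], [0, 0, 0], [0, 0, 0]]' --rot '[[0, 0, 0], [0, 0, 0], [0, 0, 0], [0, 0, 0], [0, 0, 0]]' --gripper '[12, 12, 12, 12, 12]'

```text
time: 7.02
eef_pos: [0.6584, 0.073, 0.1058]
ee_rot: [[-0.995, 0.097, 0.0], [0.097, 0.995, -0.0], [-0.0, -0.0, -1.0]]
wrist_force: [-0.2, 1.0, -1.2]
grip_width: 0.0173
finger_force: 60.7
```

Emit:
servo_tool --dp '[[0, 0, 0.02], [0, 0, 0.02], [0, 0, 0], [0, 0, 0], [0, 0, 0]]' --rot '[[0, 0, 0], [0, 0, 0], [0, 0, 0], [0, 0, 0], [0, 0, 0]]' --gripper '[12, 12, 12, 12, 12]'

```text
time: 7.43
eef_pos: [0.6584, 0.073, 0.1041]
ee_rot: [[-0.995, 0.097, -0.0], [0.097, 0.995, -0.0], [-0.0, -0.0, -1.0]]
wrist_force: [0.4, 1.2, -1.1]
grip_width: 0.0172
finger_force: 60.7
```

Emit:
servo_tool --dp '[[0, 0, 0.02], [0, 0, 0.02], [0, 0, 0], [0, 0, 0], [0, 0, 0]]' --rot '[[0, 0, 0], [0, 0, 0], [0, 0, 0], [0, 0, 0], [0, 0, 0]]' --gripper '[12, 12, 12, 12, 12]'

```text
time: 7.85
eef_pos: [0.6584, 0.073, 0.1025]
ee_rot: [[-0.995, 0.097, -0.0], [0.097, 0.995, -0.0], [0.0, -0.0, -1.0]]
wrist_force: [0.9, 0.4, -1.2]
grip_width: 0.0169
finger_force: 60.7
```

Emit:
servo_tool --dp '[[0, 0, 0.02], [0, 0, 0.02], [0, 0, 0], [0, 0, 0], [0, 0, 0]]' --rot '[[0, 0, 0], [0, 0, 0], [0, 0, 0], [0, 0, 0], [0, 0, 0]]' --gripper '[12, 12, 12, 12, 12]'

```text
time: 8.27
eef_pos: [0.6584, 0.073, 0.1009]
ee_rot: [[-0.995, 0.097, -0.0], [0.097, 0.995, -0.0], [0.0, -0.0, -1.0]]
wrist_force: [0.7, -0.4, -0.5]
grip_width: 0.0173
finger_force: 60.7
```

Emit:
servo_tool --dp '[[0, 0, 0.02], [0, 0, 0.02], [0, 0, 0], [0, 0, 0], [0, 0, 0]]' --rot '[[0, 0, 0], [0, 0, 0], [0, 0, 0], [0, 0, 0], [0, 0, 0]]' --gripper '[12, 12, 12, 12, 12]'

```text
time: 8.68
eef_pos: [0.6584, 0.073, 0.0993]
ee_rot: [[-0.995, 0.097, -0.0], [0.097, 0.995, -0.0], [0.0, -0.0, -1.0]]
wrist_force: [-0.4, -0.3, -1.6]
grip_width: 0.0169
finger_force: 60.7
```

Emit:
servo_tool --dp '[[0, 0, 0.06], [0, 0, 0.06], [0, 0, 0.06], [0, 0, 0.06], [0, 0, 0]]' --rot '[[0, 0, 0], [0, 0, 0], [0, 0, 0], [0, 0, 0], [0, 0, 0]]' --gripper '[12, 12, 12, 12, 12]'

```text
time: 9.1
eef_pos: [0.6581, 0.073, 0.0889]
ee_rot: [[-0.995, 0.097, -0.001], [0.097, 0.995, -0.0], [0.001, -0.0, -1.0]]
wrist_force: [0.3, 0.4, -1.4]
grip_width: 0.0169
finger_force: 60.7
```

Emit:
servo_tool --dp '[[0, 0, 0.02], [0, 0, 0.02], [0, 0, 0], [0, 0, 0], [0, 0, 0]]' --rot '[[0, 0, 0], [0, 0, 0], [0, 0, 0], [0, 0, 0], [0, 0, 0]]' --gripper '[12, 12, 12, 12, 12]'

```text
time: 9.52
eef_pos: [0.6584, 0.073, 0.0882]
ee_rot: [[-0.995, 0.097, 0.0], [0.097, 0.995, -0.0], [-0.0, -0.0, -1.0]]
wrist_force: [-0.2, 0.2, -1.8]
grip_width: 0.0167
finger_force: 60.7
```

Emit:
servo_tool --dp '[[0, 0, 0.02], [0, 0, 0.01], [0, 0, 0], [0, 0, 0], [0, 0, 0]]' --rot '[[0, 0, 0], [0, 0, 0], [0, 0, 0], [0, 0, 0], [0, 0, 0]]' --gripper '[12, 12, 12, 12, 12]'

```text
time: 9.93
eef_pos: [0.6585, 0.073, 0.0871]
ee_rot: [[-0.995, 0.097, 0.0], [0.097, 0.995, -0.0], [-0.0, -0.0, -1.0]]
wrist_force: [-0.8, -0.5, 2.7]
grip_width: 0.017
finger_force: 61.1
```

Emit:
servo_tool --dp '[[0, 0, 0.015], [0, 0, 0.015], [0, 0, 0], [0, 0, 0], [0, 0, 0]]' --rot '[[0, 0, 0], [0, 0, 0], [0, 0, 0], [0, 0, 0], [0, 0, 0]]' --gripper '[12, 12, 12, 12, 12]'

```text
time: 10.35
eef_pos: [0.6585, 0.073, 0.0859]
ee_rot: [[-0.995, 0.097, 0.0], [0.097, 0.995, -0.0], [-0.0, -0.0, -1.0]]
wrist_force: [-0.8, 0.9, 4.6]
grip_width: 0.0173
finger_force: 61.5
```

Emit:
servo_tool --dp '[[0, 0, 0], [0, 0, 0], [0, 0, 0], [0, 0, 0], [0, 0, 0]]' --rot '[[0, 0, 0], [0, 0, 0], [0, 0, 0], [0, 0, 0], [0, 0, 0]]' --gripper '[12, 12, 12, 12, 12]'

```text
time: 10.77
eef_pos: [0.6585, 0.0729, 0.0859]
ee_rot: [[-0.995, 0.097, 0.0], [0.097, 0.995, -0.0], [-0.0, -0.0, -1.0]]
wrist_force: [-1.2, -1.1, 5.8]
grip_width: 0.0173
finger_force: 61.5
```

Emit:
servo_tool --dp '[[0, 0, 0], [0, 0, 0], [0, 0, 0], [0, 0, 0], [0, 0, 0]]' --rot '[[0, 0, 0], [0, 0, 0], [0, 0, 0], [0, 0, 0], [0, 0, 0]]' --gripper '[12, 12, 12, 12, 12]'

```text
time: 11.18
eef_pos: [0.6585, 0.073, 0.0859]
ee_rot: [[-0.995, 0.097, 0.0], [0.097, 0.995, -0.0], [-0.0, -0.0, -1.0]]
wrist_force: [-1.3, 0.1, 4.6]
grip_width: 0.017
finger_force: 61.5
```

```bash
python3 - <<'E'
from h import *
for k in range(4):
    snapshot('top'); s=sense(); print(s['time'],s['wrist_force'])
print(s['eef_pos'])
E
```

```text
11.2333 [-1.3163 -0.3304  4.8218]
11.2833 [-1.0944 -0.0824  5.2687]
11.3333 [-0.8549 -0.6472  5.7768]
11.3833 [-0.6628 -0.3636  4.3241]
[0.6585 0.073  0.0859]
```

Emit:
servo_tool --dp '[[0, 0, -0.15], [0, 0, -0.25], [0, 0, -0.3], [0, 0, -0.3], [0, 0, -0.28]]' --rot '[[0, 0, 0], [0, 0, 0], [0, 0, 0], [0, 0, 0], [0, 0, 0]]' --gripper '[12, 12, 12, 12, 12]'

```text
time: 11.8
eef_pos: [0.6586, 0.073, 0.1388]
ee_rot: [[-0.995, 0.097, 0.001], [0.097, 0.995, -0.0], [-0.001, -0.0, -1.0]]
wrist_force: [0.6, -0.1, -1.1]
grip_width: 0.0172
finger_force: 60.6
```

Emit:
servo_tool --dp '[[0, 0, -0.2], [0.03, -0.6, 0], [0.03, -0.6, 0], [0.03, -0.6, 0], [0.04, -0.6, 0]]' --rot '[[0, 0, 0], [0, 0, 0], [0, 0, 0], [0, 0, 0], [0, 0, 0]]' --gripper '[12, 12, 12, 12, 12]'

```text
time: 12.22
eef_pos: [0.6437, -0.0229, 0.1456]
ee_rot: [[-0.995, 0.097, 0.0], [0.097, 0.995, -0.0], [-0.0, -0.0, -1.0]]
wrist_force: [-0.1, -0.2, -2.4]
grip_width: 0.017
finger_force: 60.7
```

Emit:
servo_tool --dp '[[0, 0, 0], [0, 0, 0], [0, 0, 0], [0, 0, 0], [0, 0, 0]]' --rot '[[0, 0, 0], [0, 0, 0], [0, 0, 0], [0, 0, 0], [0, 0, 0]]' --gripper '[12, 12, 12, 12, 12]'

```text
time: 12.63
eef_pos: [0.644, -0.0212, 0.145]
ee_rot: [[-0.995, 0.096, 0.0], [0.096, 0.995, 0.0], [-0.0, 0.0, -1.0]]
wrist_force: [-1.2, 0.2, -1.0]
grip_width: 0.017
finger_force: 60.7
```

```bash
python3 - <<'E'
from h import *
s=sense(); i=snapshot('wrist')[:,:,::-1].copy(); cv2.imwrite('pics/w5.png',i)
print(s['time'],s['eef_pos'],s['wrist_force'])
for c in [(.658,.072),(.644,-.022),(.6365,-.118)]:
    o=fit(s,i,c,w=7); print(o)
    print((s['ee_rot'].T@(np.array([*o[1,:2],.066])-s['eef_pos']))/.04)
E
```

```text
12.6333 [ 0.644  -0.0212  0.145 ] [-1.1768  0.1577 -0.9688]
[[ 0.6575  0.074  40.1402]
 [ 0.6575  0.074  64.7499]]
[-0.1072  2.402   1.9754]
[[ 0.6435 -0.022  34.1281]
 [ 0.645  -0.0225 34.8747]]
[-0.0278 -0.0293  1.9753]
[[ 0.636  -0.1185 64.6299]
 [ 0.636  -0.1185 56.2826]]
[-0.0344 -2.4398  1.9753]
```

Emit:
servo_tool --dp '[[0, -0.02, 0.3], [0, 0, 0.15], [0, 0, 0.15], [0, 0, 0.15], [0, 0, 0.1]]' --rot '[[0, 0, 0], [0, 0, 0], [0, 0, 0], [0, 0, 0], [0, 0, 0]]' --gripper '[12, 12, 12, 12, 12]'

```text
time: 13.1
eef_pos: [0.6436, -0.0228, 0.1097]
ee_rot: [[-0.995, 0.097, -0.001], [0.097, 0.995, 0.0], [0.001, -0.0, -1.0]]
wrist_force: [0.6, -0.9, -1.1]
grip_width: 0.0172
finger_force: 60.7
```

Emit:
servo_tool --dp '[[0, 0, 0.05], [0, 0, 0.02], [0, 0, 0], [0, 0, 0], [0, 0, 0]]' --rot '[[0, 0, 0], [0, 0, 0], [0, 0, 0], [0, 0, 0], [0, 0, 0]]' --gripper '[12, 12, 12, 12, 12]'

```text
time: 13.52
eef_pos: [0.644, -0.0229, 0.1085]
ee_rot: [[-0.995, 0.097, 0.0], [0.097, 0.995, -0.0], [-0.0, -0.0, -1.0]]
wrist_force: [0.4, 0.7, -1.6]
grip_width: 0.0171
finger_force: 60.7
```

Emit:
servo_tool --dp '[[0, 0, 0.02], [0, 0, 0.02], [0, 0, 0.02], [0, 0, 0], [0, 0, 0]]' --rot '[[0, 0, 0], [0, 0, 0], [0, 0, 0], [0, 0, 0], [0, 0, 0]]' --gripper '[12, 12, 12, 12, 12]'

```text
time: 13.93
eef_pos: [0.6439, -0.0229, 0.1058]
ee_rot: [[-0.995, 0.097, 0.0], [0.097, 0.995, -0.0], [-0.0, -0.0, -1.0]]
wrist_force: [0.5, 0.5, -0.6]
grip_width: 0.0172
finger_force: 61.0
```

Emit:
servo_tool --dp '[[0, 0, 0.02], [0, 0, 0.015], [0, 0, 0], [0, 0, 0], [0, 0, 0]]' --rot '[[0, 0, 0], [0, 0, 0], [0, 0, 0], [0, 0, 0], [0, 0, 0]]' --gripper '[12, 12, 12, 12, 12]'

```text
time: 14.35
eef_pos: [0.6439, -0.0229, 0.1045]
ee_rot: [[-0.995, 0.097, 0.0], [0.097, 0.995, -0.0], [-0.0, -0.0, -1.0]]
wrist_force: [-0.6, 0.2, 4.1]
grip_width: 0.0172
finger_force: 61.4
```

Emit:
servo_tool --dp '[[0, 0, 0.015], [0, 0, 0], [0, 0, 0], [0, 0, 0], [0, 0, 0]]' --rot '[[0, 0, 0], [0, 0, 0], [0, 0, 0], [0, 0, 0], [0, 0, 0]]' --gripper '[12, 12, 12, 12, 12]'

```text
time: 14.77
eef_pos: [0.6439, -0.0229, 0.1039]
ee_rot: [[-0.995, 0.097, 0.0], [0.097, 0.995, -0.0], [-0.0, -0.0, -1.0]]
wrist_force: [-1.1, 0.2, 5.7]
grip_width: 0.0172
finger_force: 61.6
```

```bash
python3 - <<'E'
from h import *
F=[]
for k in range(6):
    snapshot('top'); s=sense(); F.append(s['wrist_force'])
print(s['time'],np.array(F),np.mean(F,0),s['eef_pos'],s['finger_force'])
E
```

```text
15.0667 [[-0.3481  0.6144  4.7436]
 [-0.0047 -0.7622  5.2616]
 [ 0.1567  0.7087  6.0009]
 [-0.9705 -0.6955  4.5468]
 [ 0.1726 -0.1612  4.7556]
 [-0.2385  0.76    5.1821]] [-0.2054  0.0774  5.0818] [ 0.6439 -0.0229  0.1039] 61.567654609680176
```

Emit:
servo_tool --dp '[[0, 0, 0], [0, 0, 0], [0, 0, 0], [0, 0, 0], [0, 0, -0.1]]' --rot '[[0, 0, 0], [0, 0, 0], [0, 0, 0], [0, 0, 0], [0, 0, 0]]' --gripper '[12, 12, 12, 12, 12]'

```text
time: 15.48
eef_pos: [0.6436, -0.0228, 0.1071]
ee_rot: [[-0.995, 0.097, -0.001], [0.097, 0.995, 0.0], [0.001, -0.0, -1.0]]
wrist_force: [-0.7, -0.0, -1.4]
grip_width: 0.0169
finger_force: 60.8
```

Emit:
servo_tool --dp '[[0, 0, -0.2], [0, 0, -0.3], [0, 0, -0.3], [0, 0, -0.15], [0, 0, 0]]' --rot '[[0, 0, 0], [0, 0, 0], [0, 0, 0], [0, 0, 0], [0, 0, 0]]' --gripper '[12, 12, 12, 12, 12]'

```text
time: 15.9
eef_pos: [0.6446, -0.023, 0.1481]
ee_rot: [[-0.995, 0.097, 0.003], [0.097, 0.995, -0.001], [-0.003, -0.0, -1.0]]
wrist_force: [0.3, 0.2, -1.6]
grip_width: 0.017
finger_force: 60.6
```

Emit:
servo_tool --dp '[[-0.01, -0.6, 0], [-0.02, -0.6, 0], [-0.02, -0.6, 0], [-0.01, -0.6, 0], [0, 0, 0]]' --rot '[[0, 0, 0], [0, 0, 0], [0, 0, 0], [0, 0, 0], [0, 0, 0]]' --gripper '[12, 12, 12, 12, 12]'

```text
time: 16.32
eef_pos: [0.6364, -0.1224, 0.1453]
ee_rot: [[-0.995, 0.1, -0.001], [0.1, 0.995, -0.001], [0.001, -0.001, -1.0]]
wrist_force: [0.1, -0.7, -1.2]
grip_width: 0.0169
finger_force: 60.7
```

```bash
python3 - <<'E'
from h import *
snapshot('top');snapshot('top')
s=sense(); i=snapshot('wrist')[:,:,::-1].copy(); cv2.imwrite('pics/w6.png',i)
print(s['time'],s['eef_pos'],s['wrist_force'])
for c in [(.658,.072),(.644,-.022),(.6365,-.118)]:
    o=fit(s,i,c,w=7); print(o)
print((s['ee_rot'].T@(np.array([*o[0,:2],.066])-s['eef_pos']))/.04)
E
```

```text
16.4167 [ 0.6366 -0.1193  0.1454] [ 0.0341 -0.3303 -1.0196]
[[ 0.6575  0.073  69.4907]
 [ 0.6585  0.0735 65.3383]]
[[ 0.644  -0.023  45.44  ]
 [ 0.643  -0.023  64.9021]]
[[ 0.636  -0.119  29.8795]
 [ 0.6365 -0.119  38.8192]]
[0.0156 0.0061 1.9842]
```

Aligned over h3, so I'm going down to just above the wrong-hole stop.

Emit:
servo_tool --dp '[[0, 0, 0.3], [0, 0, 0.15], [0, 0, 0.15], [0, 0, 0.15], [0, 0, 0.1]]' --rot '[[0, 0, 0], [0, 0, 0], [0, 0, 0], [0, 0, 0], [0, 0, 0]]' --gripper '[12, 12, 12, 12, 12]'

```text
time: 16.88
eef_pos: [0.6367, -0.1184, 0.1106]
ee_rot: [[-0.995, 0.097, -0.001], [0.097, 0.995, -0.0], [0.001, -0.0, -1.0]]
wrist_force: [0.6, -1.6, 0.2]
grip_width: 0.0173
finger_force: 63.6
```

Emit:
servo_tool --dp '[[0, 0, 0.05], [0, 0, 0.02], [0, 0, 0], [0, 0, 0], [0, 0, 0]]' --rot '[[0, 0, 0], [0, 0, 0], [0, 0, 0], [0, 0, 0], [0, 0, 0]]' --gripper '[12, 12, 12, 12, 12]'

```text
time: 17.3
eef_pos: [0.6369, -0.1185, 0.109]
ee_rot: [[-0.995, 0.097, -0.0], [0.097, 0.995, 0.0], [0.0, 0.0, -1.0]]
wrist_force: [-0.5, -0.9, -2.4]
grip_width: 0.017
finger_force: 63.5
```

Emit:
servo_tool --dp '[[0, 0, 0.02], [0, 0, 0.02], [0, 0, 0.02], [0, 0, 0.015], [0, 0, 0]]' --rot '[[0, 0, 0], [0, 0, 0], [0, 0, 0], [0, 0, 0], [0, 0, 0]]' --gripper '[12, 12, 12, 12, 12]'

```text
time: 17.72
eef_pos: [0.6369, -0.1186, 0.1058]
ee_rot: [[-0.995, 0.097, -0.0], [0.097, 0.995, -0.0], [0.0, -0.0, -1.0]]
wrist_force: [0.7, -0.4, -1.3]
grip_width: 0.0172
finger_force: 63.5
```

Emit:
servo_tool --dp '[[0, 0, 0.02], [0, 0, 0.015], [0, 0, 0], [0, 0, 0], [0, 0, 0]]' --rot '[[0, 0, 0], [0, 0, 0], [0, 0, 0], [0, 0, 0], [0, 0, 0]]' --gripper '[12, 12, 12, 12, 12]'

```text
time: 18.13
eef_pos: [0.637, -0.1187, 0.1047]
ee_rot: [[-0.995, 0.097, 0.0], [0.097, 0.995, -0.0], [-0.0, -0.0, -1.0]]
wrist_force: [-1.4, -2.2, 2.6]
grip_width: 0.0171
finger_force: 64.2
```

Emit:
servo_tool --dp '[[0, 0, 0.015], [0, 0, 0.005], [0, 0, 0], [0, 0, 0], [0, 0, 0]]' --rot '[[0, 0, 0], [0, 0, 0], [0, 0, 0], [0, 0, 0], [0, 0, 0]]' --gripper '[12, 12, 12, 12, 12]'

```text
time: 18.55
eef_pos: [0.637, -0.1187, 0.1039]
ee_rot: [[-0.995, 0.097, 0.0], [0.097, 0.995, -0.0], [-0.0, -0.0, -1.0]]
wrist_force: [-1.9, -0.7, 4.3]
grip_width: 0.0173
finger_force: 64.4
```

```bash
python3 - <<'E'
from h import *
F=[]
for k in range(6):
    snapshot('top'); s=sense(); F.append(s['wrist_force'])
print(s['time'],np.array(F),np.mean(F,0),s['eef_pos'],s['finger_force'])
E
```

```text
18.85 [[-2.6082 -1.6361  4.8922]
 [-1.492  -0.8899  5.7891]
 [-1.9315 -0.9319  5.6743]
 [-1.9175 -2.2867  5.5624]
 [-3.5877 -0.7006  5.3306]
 [-1.6657 -1.1806  4.4697]] [-2.2004 -1.271   5.2864] [ 0.637  -0.1187  0.1039] 64.36515927314758
```

Emit:
servo_tool --dp '[[0, 0, 0], [0, 0, 0], [0, 0, 0], [0, 0, 0], [0, 0, -0.1]]' --rot '[[0, 0, 0], [0, 0, 0], [0, 0, 0], [0, 0, 0], [0, 0, 0]]' --gripper '[12, 12, 12, 12, 12]'

```text
time: 19.27
eef_pos: [0.6367, -0.1186, 0.1071]
ee_rot: [[-0.995, 0.097, -0.001], [0.097, 0.995, 0.0], [0.001, 0.0, -1.0]]
wrist_force: [0.6, -1.0, -1.6]
grip_width: 0.0169
finger_force: 63.5
```

Emit:
servo_tool --dp '[[0, 0, -0.2], [0, 0, -0.3], [0, 0, -0.3], [0, 0, -0.15], [0, 0, 0]]' --rot '[[0, 0, 0], [0, 0, 0], [0, 0, 0], [0, 0, 0], [0, 0, 0]]' --gripper '[12, 12, 12, 12, 12]'

```text
time: 19.68
eef_pos: [0.6377, -0.1187, 0.1482]
ee_rot: [[-0.995, 0.097, 0.003], [0.097, 0.995, -0.001], [-0.003, -0.001, -1.0]]
wrist_force: [-0.9, -0.2, -0.5]
grip_width: 0.0171
finger_force: 63.6
```

Emit:
servo_tool --dp '[[-0.01, 0.6, 0], [-0.01, 0.6, 0], [-0.01, 0.6, 0], [-0.01, 0.6, 0], [-0.01, 0.6, 0]]' --rot '[[0, 0, 0], [0, 0, 0], [0, 0, 0], [0, 0, 0], [0, 0, 0]]' --gripper '[12, 12, 12, 12, 12]'

```text
time: 20.1
eef_pos: [0.6504, 0.0018, 0.1455]
ee_rot: [[-0.995, 0.097, -0.0], [0.097, 0.995, 0.0], [0.0, -0.0, -1.0]]
wrist_force: [-0.6, -0.1, -2.4]
grip_width: 0.0171
finger_force: 63.5
```

Emit:
servo_tool --dp '[[-0.01, 0.6, 0], [-0.01, 0.6, 0], [0, 0.6, 0], [0, 0, 0], [0, 0, 0]]' --rot '[[0, 0, 0], [0, 0, 0], [0, 0, 0], [0, 0, 0], [0, 0, 0]]' --gripper '[12, 12, 12, 12, 12]'

```text
time: 20.52
eef_pos: [0.6582, 0.0734, 0.1453]
ee_rot: [[-0.995, 0.095, -0.001], [0.095, 0.995, -0.0], [0.001, -0.0, -1.0]]
wrist_force: [-0.5, -0.0, -1.5]
grip_width: 0.0173
finger_force: 63.6
```

```bash
python3 - <<'E'
from h import *
snapshot('top')
s=sense(); i=snapshot('wrist')[:,:,::-1].copy(); cv2.imwrite('pics/w7.png',i)
print(s['time'],s['eef_pos'],s['wrist_force'])
for c in [(.658,.072),(.644,-.022),(.6365,-.118)]: print(fit(s,i,c,w=7))
print((s['ee_rot'].T@(np.array([.6585,.073,.066])-s['eef_pos']))/.04)
E
```

```text
20.5667 [0.6581 0.0724 0.1454] [-0.3156  0.3422 -1.0796]
[[ 0.6575  0.0745 38.4705]
 [ 0.6585  0.074  30.2239]]
[[ 0.6435 -0.0215 62.1031]
 [ 0.6435 -0.02   54.4219]]
[[ 0.636  -0.117  63.9171]
 [ 0.636  -0.118  61.5542]]
[-0.0084  0.0168  1.9843]
```

Emit:
servo_tool --dp '[[0, 0.01, 0.3], [0, 0, 0.2], [0, 0, 0.2], [0, 0, 0.2], [0, 0, 0.2]]' --rot '[[0, 0, 0], [0, 0, 0], [0, 0, 0], [0, 0, 0], [0, 0, 0]]' --gripper '[12, 12, 12, 12, 12]'

```text
time: 21.03
eef_pos: [0.6581, 0.0724, 0.1005]
ee_rot: [[-0.995, 0.097, -0.001], [0.097, 0.995, 0.0], [0.001, 0.0, -1.0]]
wrist_force: [-0.7, 1.6, -1.0]
grip_width: 0.017
finger_force: 63.6
```

Emit:
servo_tool --dp '[[0, 0, 0.15], [0, 0, 0.12], [0, 0, 0.05], [0, 0, 0.02], [0, 0, 0]]' --rot '[[0, 0, 0], [0, 0, 0], [0, 0, 0], [0, 0, 0], [0, 0, 0]]' --gripper '[12, 12, 12, 12, 12]'

```text
time: 21.45
eef_pos: [0.6583, 0.0725, 0.0881]
ee_rot: [[-0.995, 0.097, -0.0], [0.097, 0.995, -0.0], [0.0, -0.0, -1.0]]
wrist_force: [-0.3, 0.7, -2.0]
grip_width: 0.0172
finger_force: 63.4
```

Emit:
servo_tool --dp '[[0, 0, 0], [0, 0, 0], [0, 0, 0], [0, 0, 0], [0, 0, 0]]' --rot '[[0, 0, 0], [0, 0, 0], [0, 0, 0], [0, 0, 0], [0, 0, 0]]' --gripper '[12, 12, 12, 12, 12]'

```text
time: 21.87
eef_pos: [0.6584, 0.0726, 0.0883]
ee_rot: [[-0.995, 0.097, 0.0], [0.097, 0.995, -0.0], [-0.0, -0.0, -1.0]]
wrist_force: [-1.2, 1.1, -1.0]
grip_width: 0.0169
finger_force: 63.5
```

Now about to touch the rim. Slide along the lane: diagonal first, then straight into the bay.

Emit:
servo_tool --dp '[[0.04, -0.02, 0], [0.08, -0.05, 0], [0.12, -0.08, 0], [0.15, -0.1, 0], [0.15, -0.1, 0]]' --rot '[[0, 0, 0], [0, 0, 0], [0, 0, 0], [0, 0, 0], [0, 0, 0]]' --gripper '[12, 12, 12, 12, 12]'

```text
time: 22.28
eef_pos: [0.6349, 0.0604, 0.0882]
ee_rot: [[-0.995, 0.097, 0.0], [0.097, 0.995, -0.0], [-0.0, -0.0, -1.0]]
wrist_force: [1.6, 1.1, -0.8]
grip_width: 0.0171
finger_force: 63.5
```

Emit:
servo_tool --dp '[[0.15, -0.1, 0], [0.15, -0.1, 0], [0.15, -0.1, 0], [0.15, -0.1, 0], [0.15, -0.1, 0]]' --rot '[[0, 0, 0], [0, 0, 0], [0, 0, 0], [0, 0, 0], [0, 0, 0]]' --gripper '[12, 12, 12, 12, 12]'

```text
time: 22.7
eef_pos: [0.603, 0.0434, 0.0882]
ee_rot: [[-0.995, 0.097, 0.0], [0.097, 0.995, -0.0], [-0.0, -0.0, -1.0]]
wrist_force: [2.5, 1.1, 0.0]
grip_width: 0.0174
finger_force: 63.5
```

Emit:
servo_tool --dp '[[0.15, -0.1, 0], [0.12, -0.08, 0], [0.08, -0.05, 0], [0.04, -0.02, 0], [0, 0, 0]]' --rot '[[0, 0, 0], [0, 0, 0], [0, 0, 0], [0, 0, 0], [0, 0, 0]]' --gripper '[12, 12, 12, 12, 12]'

```text
time: 23.12
eef_pos: [0.5868, 0.0351, 0.0881]
ee_rot: [[-0.995, 0.097, -0.0], [0.097, 0.995, -0.0], [0.0, -0.0, -1.0]]
wrist_force: [-0.4, -1.0, -2.0]
grip_width: 0.0169
finger_force: 63.4
```

```bash
python3 - <<'E'
from h import *
s=sense(); i=snapshot('wrist')[:,:,::-1].copy(); j=snapshot('top')[:,:,::-1].copy(); cv2.imwrite('pics/w8.png',i); cv2.imwrite('pics/t8.png',j)
np.savez('w8.npz',p=s['eef_pos'],R=s['ee_rot'])
print(s['time'],s['eef_pos'],s['wrist_force'])
print((s['ee_rot'].T@(np.array([.4997,.0443,.066])-s['eef_pos']))/.04)
# green floor in wrist view -> board plane
m=cv2.inRange(cv2.cvtColor(i,cv2.COLOR_BGR2HSV),(55,60,30),(95,255,200)); n,l,st,c=cv2.connectedComponentsWithStats(m)
k=1+st[1:,4].argmax(); print(st[k],c[k])
ys,xs=np.where(l==k); 
P=np.array([wray(s,(x,y),.0125) for x,y in zip(xs[::3],ys[::3])]); Q=(P-[.4997,.0443,0])@s['ee_rot']*1000
print('tool-frame extent vs assumed bay origin mm',np.percentile(Q[:,:2],[0.5,2,50,98,99.5],axis=0))
E
```

```text
23.1167 [0.5868 0.0351 0.0881] [-0.3854 -0.9564 -2.006 ]
[2.1897 0.0173 0.553 ]
[  213    28   132    86 10793] [278.3278  69.8256]Traceback (most recent call last):
  File "<stdin>", line 10, in <module>
  File "h.py", line 12, in wray
    K,C=wcam(s); d=C[:3,:3]@np.linalg.inv(K)@[*uv,1.]; return C[:3,3]+d*(z-C[2,3])/d[2]
        ~~~~^^^
  File "h.py", line 10, in wcam
    m=camera_model('wrist'); T=np.eye(4); T[:3,:3]=s['ee_rot']; T[:3,3]=s['eef_pos']; return m['mtx'],T@m['mount']
ValueError: time passes only in moves, steps and waits
```

```bash
python3 - <<'E'
from h import *
d=np.load('w8.npz'); s={'eef_pos':d['p'],'ee_rot':d['R']}
for q in [(213,28),(345,28),(213,60),(345,60),(278,28),(278,114)]:
    p=wray(s,q,.0125); print(q,p,(s['ee_rot'].T@(p-[.4997,.0443,.0125]))*1000)
E
```

```text
(213, 28) [0.4537 0.0084 0.0125] [ 42.2551 -40.2445   0.0292]
(345, 28) [0.4619 0.0915 0.0125] [42.2211 43.2623  0.0065]
(213, 60) [0.4719 0.0054 0.0125] [ 23.8805 -41.4087   0.0215]
(345, 60) [0.4803 0.0908 0.0125] [23.8418 44.4298 -0.0017]
(278, 28) [0.4577 0.0493 0.0125] [42.2383  0.8721  0.018 ]
(278, 114) [0.5093 0.0442 0.0125] [-9.5917  0.8262 -0.0044]
```

The bay floor measured from the wrist camera agrees: closed end at 42 mm, width about 84 mm, y offset +1.5 mm. Sliding in.

Emit:
servo_tool --dp '[[0.04, 0.02, 0], [0.08, 0.03, 0], [0.12, 0, 0], [0.15, 0, 0], [0.15, 0, 0]]' --rot '[[0, 0, 0], [0, 0, 0], [0, 0, 0], [0, 0, 0], [0, 0, 0]]' --gripper '[12, 12, 12, 12, 12]'

```text
time: 23.63
eef_pos: [0.5652, 0.0396, 0.088]
ee_rot: [[-0.995, 0.097, -0.0], [0.097, 0.995, -0.0], [0.0, -0.0, -1.0]]
wrist_force: [1.6, 0.2, -1.7]
grip_width: 0.0172
finger_force: 63.6
```

Emit:
servo_tool --dp '[[0.15, 0, 0], [0.15, 0, 0], [0.15, 0, 0], [0.15, 0, 0], [0.15, 0, 0]]' --rot '[[0, 0, 0], [0, 0, 0], [0, 0, 0], [0, 0, 0], [0, 0, 0]]' --gripper '[12, 12, 12, 12, 12]'

```text
time: 24.05
eef_pos: [0.5354, 0.0423, 0.0881]
ee_rot: [[-0.995, 0.097, -0.0], [0.097, 0.995, -0.0], [-0.0, -0.0, -1.0]]
wrist_force: [0.9, 0.6, -1.8]
grip_width: 0.0172
finger_force: 63.5
```

Emit:
servo_tool --dp '[[0.15, 0, 0], [0.15, 0, 0], [0.15, 0, 0], [0.15, 0, 0], [0.12, 0, 0]]' --rot '[[0, 0, 0], [0, 0, 0], [0, 0, 0], [0, 0, 0], [0, 0, 0]]' --gripper '[12, 12, 12, 12, 12]'

```text
time: 24.47
eef_pos: [0.5067, 0.0452, 0.0881]
ee_rot: [[-0.995, 0.097, -0.0], [0.097, 0.995, -0.0], [0.0, -0.0, -1.0]]
wrist_force: [1.2, -0.6, -2.6]
grip_width: 0.0173
finger_force: 63.5
```

Emit:
servo_tool --dp '[[0.08, 0, 0], [0.05, 0, 0], [0.02, 0, 0], [0, 0, 0], [0, 0, 0]]' --rot '[[0, 0, 0], [0, 0, 0], [0, 0, 0], [0, 0, 0], [0, 0, 0]]' --gripper '[12, 12, 12, 12, 12]'

```text
time: 24.88
eef_pos: [0.5014, 0.0457, 0.0881]
ee_rot: [[-0.995, 0.097, -0.0], [0.097, 0.995, -0.0], [0.0, -0.0, -1.0]]
wrist_force: [-0.4, -0.5, -1.2]
grip_width: 0.0171
finger_force: 63.5
```

Emit:
servo_tool --dp '[[0.04, 0, 0], [0, 0, 0.015], [0, 0, 0.015], [0, 0, 0], [0, 0, 0]]' --rot '[[0, 0, 0], [0, 0, 0], [0, 0, 0], [0, 0, 0], [0, 0, 0]]' --gripper '[12, 12, 12, 12, 12]'

```text
time: 25.3
eef_pos: [0.4999, 0.0458, 0.087]
ee_rot: [[-0.995, 0.097, 0.0], [0.097, 0.995, -0.0], [-0.0, -0.0, -1.0]]
wrist_force: [-0.5, -0.0, 2.6]
grip_width: 0.0166
finger_force: 64.0
```

Emit:
servo_tool --dp '[[0, 0, 0], [0, 0, 0], [0, 0, 0], [0, 0, 0], [0, 0, 0]]' --rot '[[0, 0, 0], [0, 0, 0], [0, 0, 0], [0, 0, 0], [0, 0, 0]]' --gripper '[22, 30, 40, 45, 45]' --force 20

```text
time: 25.72
eef_pos: [0.4998, 0.0458, 0.0868]
ee_rot: [[-0.995, 0.097, -0.0], [0.097, 0.995, -0.0], [0.0, -0.0, -1.0]]
wrist_force: [-0.8, -0.5, -0.6]
grip_width: 0.0445
finger_force: 0.0
```

Emit:
servo_tool --dp '[[0, 0, -0.2], [0, 0, -0.5], [0, 0, -0.8], [0, 0, -0.9], [0, 0, -0.9]]' --rot '[[0, 0, 0], [0, 0, 0], [0, 0, 0], [0, 0, 0], [0, 0, 0]]' --gripper '[45, 45, 45, 45, 45]'

```text
time: 26.13
eef_pos: [0.4993, 0.0459, 0.2209]
ee_rot: [[-0.995, 0.097, -0.0], [0.097, 0.995, -0.0], [0.0, -0.0, -1.0]]
wrist_force: [0.6, 0.5, 0.3]
grip_width: 0.0454
finger_force: 0.0
```

Emit:
servo_tool --dp '[[0, 0, 0], [0, 0, 0], [0, 0, 0], [0, 0, 0], [0, 0, 0]]' --rot '[[0, 0, 0], [0, 0, 0], [0, 0, 0], [0, 0, 0], [0, 0, 0]]' --gripper '[45, 45, 45, 45, 45]'

```text
time: 26.55
eef_pos: [0.4994, 0.0459, 0.218]
ee_rot: [[-0.995, 0.097, -0.002], [0.097, 0.995, 0.0], [0.002, -0.0, -1.0]]
wrist_force: [-0.1, 0.4, -0.1]
grip_width: 0.0449
finger_force: 0.0
```

```bash
python3 - <<'E'
from h import *
s=sense(); print(s['time'],s['eef_pos'],s['wrist_force'])
w=snapshot('wrist')[:,:,::-1]; j=snapshot('side')[:,:,::-1]
u,v=proj('side',[.5,.045,.06]).astype(int); print(u,v)
b=cv2.resize(j[v-60:v+40,u-95:u+45],(560,400),interpolation=cv2.INTER_CUBIC)
a=cv2.resize(w[:,140:420],(240,360))
o=np.zeros((400,800,3),np.uint8); o[:,:560]=b; o[:360,560:]=a; cv2.imwrite('pics/end.png',o)
E
```

```text
26.55 [0.4994 0.0459 0.218 ] [-0.1125  0.3592 -0.1238]
292 216
```

View pics/end.png

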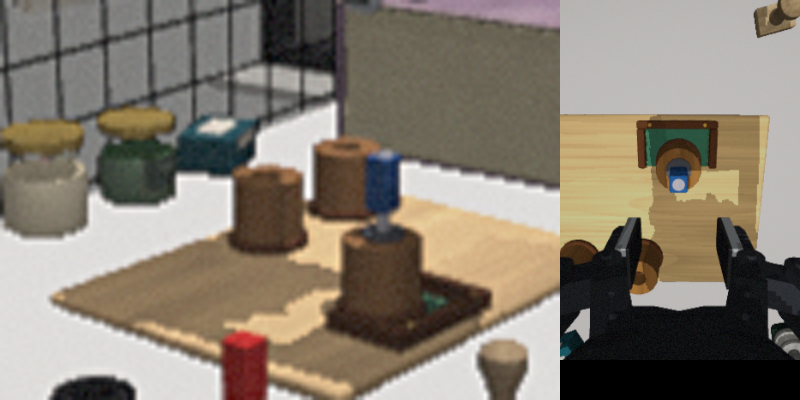

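The final picture shows the holder upright inside the fenced bay (side crop about (385,290)), with the gauge's collar on the rim. The other two holders are standing and the gripper is clear, so I'm handing in.

```bash
python3 -c "
from workcell import *
print(close_job())"
```

```text
the job is handed in; nothing more can be done
None
```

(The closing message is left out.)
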